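# Check the case vice with the blade depth gauge

## Robot

A 6-joint arm with a two-finger parallel gripper is mounted at the origin on the work surface. World frame = base frame: x ahead of the robot, y to its left, z up, the work surface at z = 0. Lengths are in mm, angles in rad, forces in N, time in s.
With the tool pointing down it reaches from about 350 to 975 mm from the base axis. Payload 7.1 kg.
Tool frame: the origin (TCP) lies midway between the tips of the shut fingers; the grasp point (between the pads) lies 19 mm behind it (ctrl.grip_point_offset is the distance from the TCP to the grasp point, in mm); z points along the fingers, y is the line along which they close (so a half turn about z gives the same grasp; the last joint's range is limited). The gripper opens to 88 mm and grips with 3 to 60 N. Pads are 20 mm wide; open, the fingers measure 115 mm over their backs; the gripper's body (75 mm by 178 mm) begins 61 mm behind the grasp point.
Start: joints at [1.128, 0.423, 1.63, -0, 1.089, -0.019], TCP at [256.984, 569.705, 187.575] pointing down, gripper open.
Joint ranges: [-3, 3], [-0.9, 2.11], [0.09, 2.58], [-1.31, 4.45], [0.11, 2.69], [-2.54, 2.54]. Speed limits (rad/s): [2.39, 2.39, 3.01, 3.14, 3.14, 3.14].

## Interface

Orientations are given as a rotation vector (axis times angle).
In Python, from workcell import get_obs, optics, close_job, spotter, ctrl gives the robot as it stands. The module is installed in compiled form; this text tells all that it offers.
- The arm moves only by the tool move_arm, never from a script. Its argument "rows" is a list of rows, each a list of 5 numbers: the shift along the tool's x, y, z in cm, then the turn about the tool's z in degrees, then the opening in per cent of the stroke, from 0 (shut) to 100 (fully open). A call has 1 to 10 rows; each row shifts and turns the commanded pose from where the row before left it, along the tool's axes as they then stand; what a row does not reach is not made up. A row lasts 1/8 s, in which the tool goes at most 62.5 mm and 10.7 degrees, less where a joint would pass 70% of its speed; a pose out of reach is approached as far as the arm can. A call with a gripper value outside its range is refused whole. The fingers move at their own pace and stop on an object; the grip force is fixed at half the most. Time passes only in rows, so rows that do not move let the fingers close. It gives the time, the measured TCP pose, the force, the opening and the grip force at its end, in the units of the state.
- get_obs(): the state, without advancing time (a new reading comes with each control period).
- optics.get_image(name): name is "side" or "top"; returns the picture (480x640x3 uint8, blue, green, red); there is no depth.
- optics.calibration(name): a dict with "camera_matrix" (3x3 intrinsics, pixels), "xyz" and "orientation" of the camera in the world. Camera axes: x right, y down, z forward; pixel columns grow to the right and rows downward; lengths in mm; the calibration is good to about 2 mm. A picture is of the moment at which its call begins. calibration takes no time and is no camera call.
- close_job(): hands the job in; it is judged then, once.
Trained networks look in the newest picture that a camera, given by its name, has taken for a name from the list of things; names that differ only in an ending like _2 or _b are one class to them, and where a whole thing is asked for, a point or a joint stands for the part that bears it (a point fixed in the world has none). Each returns a list of dicts, best first, with "conf" (0 to 1); they miss things now and then, are a little off and sometimes report something else, mostly with a low value. They report only what shows in the picture. A call takes as long as a camera call. They do not tell look-alikes from the thing itself.
- spotter.find_in(camera, label): "point" ([column, row] in pixels, amid what is visible of it).
- spotter.regions_of(camera, label): "region" (480x640 bool, what is visible of it) and "point" ([column, row] in pixels, amid what is visible of it).
The state is a dict: "t": time; "qpos": joint angles; "qvel": joint speeds; "joint_torque": joint torques, N m; "ee_pos": TCP position; "orientation": TCP orientation; "ft_force": force on the tool from outside, world axes, zero at the start; "moment": the same for the moment, N m; "width": finger opening in mm; "grasp_force": force on a finger pad.
Only numpy, scipy, OpenCV 4.12 (cv2) and the standard library are available. Lean on these libraries where they do the work, as an engineer would, in place of code of your own. Each camera call takes 0.05 s, during which the arm holds its last target. There are 200 camera calls.

## Task

The gap of the case vice has to be checked for depth. Out of the stand take the depth gauge that has the flat rectangular grip tab and the wide flat blade, lower its blade into the gap between the two jaws of the vice, in line with the jaws and about midway along them, until its foot rests flat on both jaws, and let go there. Do not disturb the other two gauges in the stand.

Things in the scene. Friction and masses are not known exactly. Their poses are not given: they have to be found in the camera images.
- blade_gauge: Steel gauge, 0.22 kg, upright in any of 3 bays (70 mm apart along y) of a fixed wooden stand 50 mm high. Origin: middle of the foot plate's underside, resting on the stand's top; z up. Foot 44 (x) x 56 (y) x 6 mm. On it the grip tab, 12 (x) x 36 mm (y), from 6 to 40 mm above the origin: pinch it across x. Below hangs the blade, 5 (x) x 30 (y) mm, 35 mm long, loose in its bay (20 x 50 mm).
- vice: Vice with two aluminium jaws on a grey base, fixed to the bench. Origin: on the bench, straight below the middle of the gap; z up. The gap runs along y, is 20 mm wide (x from -10 to 10 mm), 51 mm deep, open above and at both ends. Jaws each 30 (x) x 80 mm (y), flat tops 65 mm above the origin. Base 150 (x) x 100 mm; the screw and its cross handle lie on the +x side, below 70 mm.
- pin_gauge: Not to be moved. Steel gauge in another bay, same foot, with a round knob 26 mm across on top (40 mm above the foot's underside) and a thin round pin for a probe. Origin and axes as for the blade gauge.
- post_gauge: Not to be moved. Steel gauge in another bay, same foot, with a thin square post 12 x 12 mm on top (32 mm above the foot's underside) and a short narrow blade, 12 x 18 mm. Origin and axes as for the blade gauge.
Things that resemble listed ones, but are neither listed nor needed, are in the scene too. Leave any black look-alike of the blade_gauge alone. Leave any red look-alike of the vice alone.

How it is judged (in metres and radians):
On the way:
1. the fingers, holding the gauge, have lowered its blade at least 10 mm into the gap (x of blade_gauge in the frame of vice between -0.012 and 0.012 m and y of blade_gauge in the frame of vice between -0.03 and 0.03 m and z of blade_gauge in the frame of vice between 0.06 and 0.09 m and contact force between the fingers and blade_gauge above 0.5 N), for 0.1 s.
At the end, for the whole second after the job is handed in: The blade gauge stands at rest, let go, with its blade in the vice's gap: foot flat on both jaw tops (height within 4 mm, tilt under 0.1 rad), blade in line with the gap within 0.26 rad (15 degrees), and its middle within 20 mm of the jaws' middle along the gap and within 9.5 mm across it (x of blade_gauge in the frame of vice between -0.0095 and 0.0095 m and y of blade_gauge in the frame of vice between -0.02 and 0.02 m and z of blade_gauge in the frame of vice between 0.061 and 0.069 m and angle between blade_gauge's own z axis and vertical below 0.1 rad and angle between the y axis of blade_gauge and the y axis of vice, either way round below 0.26 rad and linear speed of blade_gauge below 0.02 m/s); the robot touches nothing.
It fails at once if the pin gauge or the post gauge is moved by more than 25 mm (distance of any of pin_gauge, post_gauge from where it was at the start of the episode above 0.025 m).
It also fails if it takes over 35 s, if anything falls off the work surface, if the arm or the gripper's body presses on something with over 40 N, if the wrist force passes 120 N, or if a joint passes its speed limit or range.

## Working session

There is one attempt and no reset: what is moved stays moved. The work goes in short steps, Python scripts to look and compute and a tool call to move; the robot and the scene stay as the last step left them, time stands still between calls to the robot, and variables do not carry over. Pictures are saved under pics/ and viewed, at most 10 in all, crops included, and the job is handed in when it is done.

Besides the shell and the picture viewer there is one more tool, called after "Request:" as name(argument=value, ...) on one line, values as JSON. move_arm: Moves the arm, as the interface text tells. Its arguments: {"type":"object","properties":{"rows":{"type":"array","items":{"type":"array","items":{"type":"number"}}}},"required":["rows"]}

```bash
mkdir -p pics; cat > h.py <<'E'
import numpy as np, cv2
from scipy.spatial.transform import Rotation as R
from workcell import get_obs, optics, close_job, spotter, ctrl
def cal(n):
    c=optics.calibration(n); K=np.array(c["camera_matrix"]); o=np.array(c["orientation"],float)
    M=R.from_rotvec(o.ravel()).as_matrix() if o.size==3 else o
    return K,M,np.array(c["xyz"],float)
def ray(n,uv):
    K,M,p=cal(n); d=M@np.linalg.inv(K)@np.array([uv[0],uv[1],1.]); return p,d
def atz(n,uv,z):
    p,d=ray(n,uv); return p+d*(z-p[2])/d[2]
def proj(n,P):
    K,M,p=cal(n); q=K@(M.T@(np.array(P,float)-p)); return q[:2]/q[2]
E
python3 - <<'E'
from h import *
np.set_printoptions(precision=1,suppress=True)
for n in("top","side"):
    cv2.imwrite(f"pics/{n}0.png",optics.get_image(n)); print(n,optics.calibration(n))
    for l in("blade_gauge","vice","pin_gauge","post_gauge"):
        for d in spotter.find_in(n,l): print(l,round(d["conf"],2),np.array(d["point"]),atz(n,d["point"],70))
print(get_obs())
E
```

```text
top {'camera_matrix': array([[569.4,   0. , 320.2],
       [  0. , 569.4, 249.9],
       [  0. ,   0. ,   1. ]]), 'xyz': array([ 290.9,  -54.9, 1238.7]), 'orientation': array([-2.2,  2.1, -0.2])}
blade_gauge 0.82 [303.3 212. ] [547.5 -30.1  70. ]
blade_gauge 0.6 [242.3 212.9] [543.5  97.4  70. ]
vice 0.76 [367.4 232.2] [ 506.5 -164.7   70. ]
vice 0.57 [467.8 297.5] [ 373.3 -371.5   70. ]
pin_gauge 0.69 [174.2 211.2] [544.9 239.7  70. ]
post_gauge 0.64 [207.5 214. ] [540. 170.  70.]
side {'camera_matrix': array([[599.5,   0. , 312. ],
       [  0. , 599.5, 239.2],
       [  0. ,   0. ,   1. ]]), 'xyz': array([-224.6, -701.5,  754.8]), 'orientation': array([-2. ,  0.9, -0.5])}
blade_gauge 0.8 [265.8 208.1] [531.7  82.4  70. ]
blade_gauge 0.58 [313.9 235.7] [521.5 -62.3  70. ]
vice 0.63 [409.1 379.7] [ 331.3 -413.7   70. ]
vice 0.62 [354.1 277.2] [ 469.8 -203.5   70. ]
pin_gauge 0.71 [223.4 188.4] [527.9 212.2  70. ]
post_gauge 0.68 [244.3 196.4] [534.8 151.8  70. ]
{'t': 0.5, 'qpos': array([ 1.1,  0.4,  1.6,  0. ,  1.1, -0. ]), 'qvel': array([-0., -0., -0., -0.,  0.,  0.]), 'joint_torque': array([  0. , -54.4, -27.4,   0.1,   0. ,  -0. ]), 'ee_pos': array([257. , 569.7, 187.5]), 'orientation': array([-0.7, -3.1,  0. ]), 'ft_force': array([ 0.5, -0. , -1.1]), 'moment': array([-0.,  0., -0.]), 'grasp_force': 0.0, 'width': 87.75980700838365}
```

View pics/top0.png

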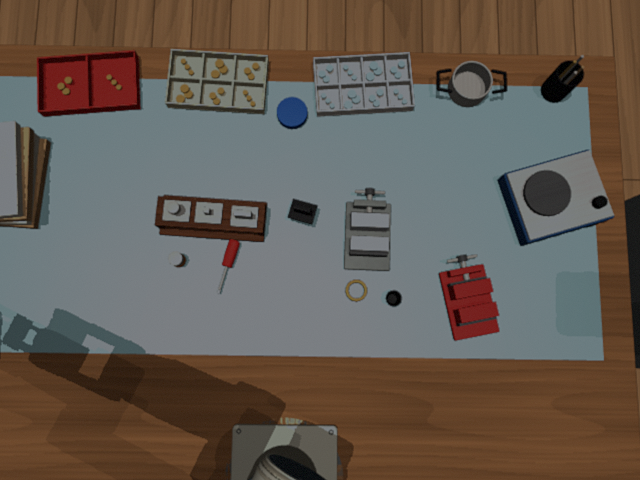

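View pics/side0.png

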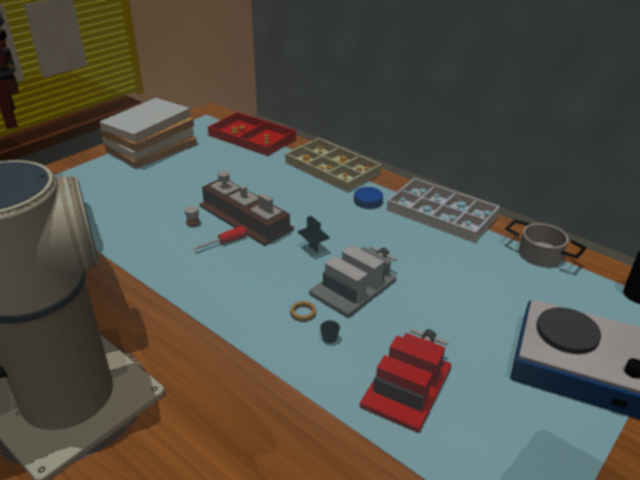

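The top view shows the stand at (212,216), with the pin gauge at (174,211), the post gauge at (208,212) and a tab gauge at (243,213). The grey vice is at (368,235). In the side view the stand is at (245,205) and the grey vice at (354,277).

What could be taken for the blade gauge: the steel one in the stand's right bay at (243,213), or the black one on the bench at (303,212). I choose the steel one. For the vice: grey at (368,235) or red at (468,300). I choose the grey one. Next I check this in a close crop and measure.

```bash
python3 - <<'E'
from h import *
np.set_printoptions(precision=2,suppress=True)
im=optics.get_image("top")
a=cv2.resize(im[180:275,150:270],None,fx=6.6,fy=6,interpolation=3)[:300,:792]
b=cv2.resize(im[180:275,340:400],None,fx=6,fy=6,interpolation=3)
a=cv2.resize(im[185:245,220:280],None,fx=6.5,fy=6.5,interpolation=3);b=cv2.resize(im[200:260,338:398],None,fx=6.5,fy=6.5,interpolation=3)
cv2.imwrite("pics/crop.png",np.clip(np.hstack([a,b])*1.6,0,255).astype(np.uint8))
# bright jaw tops / feet, by threshold inside network regions
g=cv2.cvtColor(im,6)
for l,z in(("vice",65),("blade_gauge",56),("pin_gauge",56),("post_gauge",56)):
    for d in spotter.regions_of("top",l)[:2]:
        m=(d["region"]).astype(np.uint8)
        print(l,round(d["conf"],2),d["point"],m.sum())
        t=(m>0)&(g>120); n,lab,st,ce=cv2.connectedComponentsWithStats(t.astype(np.uint8))
        for i in range(1,n):
            if st[i,4]<40: continue
            v,u=np.nonzero(lab==i); P=np.array([atz("top",x,z)[:2] for x in zip(u,v)],np.float32)
            print("  ",st[i,4],ce[i],"mm",cv2.minAreaRect(P),"mean g",g[lab==i].mean())
E
```

```text
vice 0.89 [367.8, 233.1] 3410
   447 [369.56 219.65] mm ((534.4268798828125, -170.3616943359375), (76.13645935058594, 26.178573608398438), 88.4706802368164) mean g 126.43847874720358
   457 [369.14 243.02] mm ((484.6416015625, -168.6123504638672), (75.8295669555664, 26.564695358276367), 88.45652770996094) mean g 126.3851203501094
vice 0.74 [469.5, 301.4] 3524
blade_gauge 0.9 [244.0, 214.4] 588
   161 [243.9  210.76] mm ((548.9738159179688, 95.34056854248047), (52.80077362060547, 21.496376037597656), 85.08170318603516) mean g 126.58385093167702
   164 [242.87 222.19] mm ((526.9098510742188, 96.8990249633789), (52.94666290283203, 19.308734893798828), 78.4325180053711) mean g 126.65853658536585
blade_gauge 0.9 [306.1, 214.5] 528
pin_gauge 0.86 [175.3, 210.4] 568
   323 [175.24 210.58] mm ((549.5872192382812, 239.4733428955078), (52.34994888305664, 40.14959716796875), 87.1541976928711) mean g 125.86687306501548
post_gauge 0.94 [209.3, 213.5] 529
   395 [208.05 212.52] mm ((546.4895629882812, 171.61825561523438), (52.40080642700195, 40.010887145996094), 87.1763916015625) mean g 126.10126582278481
```

View pics/crop.png

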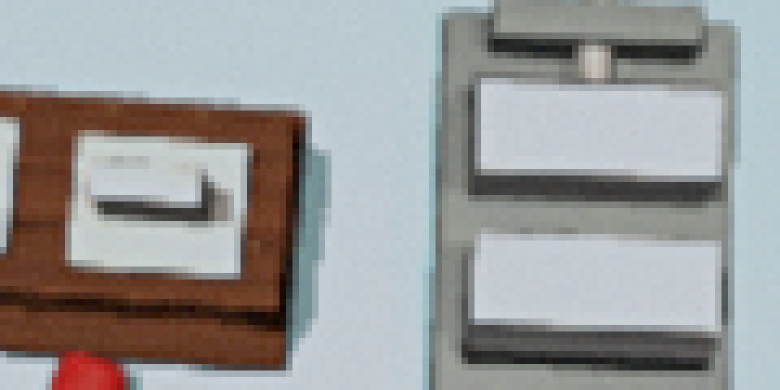

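The crop confirms the choice: a steel foot with a flat tab, centred near (244,216), in the right bay. The grey vice's jaws are centred near (369.5,219.5) and (369,243). I now refine the foot and cross-check with the side camera.

```bash
cat >> h.py <<'E'
def togo(x,y,z,yaw_deg):
    """turn first (about tool z), then shifts in cm in the turned tool frame; gripper y along the yawed x axis"""
    o=get_obs(); M=R.from_rotvec(o["orientation"]).as_matrix(); w=np.radians(yaw_deg); d=np.array([np.cos(w),np.sin(w),0])
    ty=M.T@d; t=np.degrees(np.arctan2(-ty[0],ty[1])); t=(t+90)%180-90
    M2=M@R.from_euler("z",t,degrees=True).as_matrix()
    s=M2.T@(np.array([x,y,z])-o["ee_pos"])/10
    print("tilt",np.round(M[:,2],3),"ee",np.round(o["ee_pos"],1),"q6",round(float(o["qpos"][5]),2),"turn",round(t,1),"shift cm",np.round(s,2))
E
python3 - <<'E'
from h import *
np.set_printoptions(precision=1,suppress=True)
def rect(n,l,z,uv0,thr):
    im=optics.get_image(n); hsv=cv2.cvtColor(im,40)
    for d in spotter.regions_of(n,l):
        if np.hypot(*(np.array(d["point"])-uv0))<12:
            m=d["region"]; v,u=np.nonzero(m); P=np.array([atz(n,x,z)[:2] for x in zip(u,v)],np.float32); print(n,l,cv2.minAreaRect(P))
rect("top","blade_gauge",56,(243,214),0)
for n in("top","side"):
    im=optics.get_image(n)
    for nm,x,y,z,w,a in(("foot",544,102,56,(22,28),-2.7),("vice",509.5,-169.5,65,(40,40),-2.)):
        c,s=np.cos(np.radians(a)),np.sin(np.radians(a))
        rects=[[(-w[0],-w[1]),(w[0],-w[1]),(w[0],w[1]),(-w[0],w[1])]]
        if nm=="vice": rects=[[(e,-40),(f,-40),(f,40),(e,40)] for e,f in((-40,-10),(10,40))]
        big=im if nm=="foot" else big
        for r in rects:
            p=np.array([proj(n,(x+c*i-s*j,y+s*i+c*j,z)) for i,j in r])
            for S in [16]: cv2.polylines(im,[np.round(p*S).astype(int)],True,(0,0,255),1,shift=4)
    C=[(244,215),(369,232)] if n=="top" else [(266,208),(354,272)]
    row=np.hstack([cv2.resize(im[v-24:v+24,u-30:u+30],(400,300),interpolation=cv2.INTER_NEAREST) for u,v in C])
    out=row if n=="top" else np.vstack([out,row])
cv2.imwrite("pics/ov.png",np.clip(out*1.5,0,255).astype(np.uint8))
togo(544,102,150,-2.7)
E
```

```text
top blade_gauge ((539.083984375, 94.49772644042969), (60.01343536376953, 47.17031478881836), 86.74125671386719)
tilt [ 0.  0. -1.] ee [257.  569.7 187.6] q6 -0.02 turn 68.4 shift cm [-45.4  30.9   3.8]
```

View pics/ov.png

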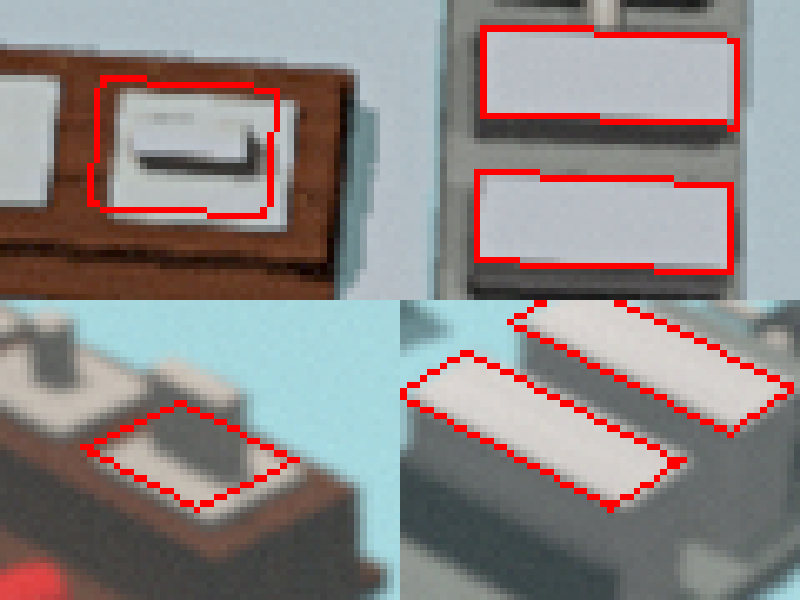

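The overlay matches the vice in both views (centre 509.5, -169.5, yaw -2°). The foot sits about 3–6 mm from my guess, so I use (540, 95.5). I turn first, then travel.

Request:
move_arm(rows=[[0,0,0,10,100],[0,0,0,10,100],[0,0,0,10,100],[0,0,0,10,100],[0,0,0,10,100],[0,0,0,10,100],[0,0,0,8.4,100]])

```text
t: 1.82
ee_pos: [257.0, 569.7, 187.6]
orientation: [-2.278, -2.163, -0.0]
ft_force: [0.2, -0.2, -0.4]
width: 87.5
grasp_force: 0.0
```

```bash
python3 - <<'E'
from h import *
togo(540,95.5,150,-2.7)
E
```

```text
tilt [ 0.  0. -1.] ee [257.  569.7 187.6] q6 1.18 turn -0.3 shift cm [-46.04  30.51   3.76]
```

Request:
move_arm(rows=[[-4.2,2.8,0,0,100],[-4.2,2.8,0,0,100],[-4.2,2.8,0,0,100],[-4.2,2.8,0,0,100],[-4.2,2.8,0,0,100],[-4.2,2.8,0,0,100],[-4.2,2.8,0,0,100],[-4.2,2.8,0,0,100],[-4.2,2.8,0,0,100],[-4.2,2.8,0,0,100]])

```text
t: 3.08
ee_pos: [517.9, 135.6, 187.8]
orientation: [2.273, 2.169, 0.001]
ft_force: [0.6, 0.6, 0.7]
width: 87.8
grasp_force: 0.0
```

Request:
move_arm(rows=[[-4,2.5,1.0,-0.3,100],[0,0,1.5,0,100],[0,0,1.2,0,100],[0,0,0,0,100]])

```text
t: 3.58
ee_pos: [538.6, 96.9, 149.4]
orientation: [-2.264, -2.175, 0.003]
ft_force: [-0.4, 0.3, 0.2]
width: 87.7
grasp_force: 0.0
```

```bash
python3 - <<'E'
from h import *
togo(540,95.5,63,-2.7)
im=optics.get_image("side"); a=im[130:250,190:350]
cv2.imwrite("pics/near.png",np.clip(cv2.resize(a,(800,600),interpolation=3)*1.5,0,255).astype(np.uint8))
E
```

```text
tilt [-0.003 -0.    -1.   ] ee [538.6  96.9 149.4] q6 0.2 turn 0.4 shift cm [-0.13  0.17  8.64]
```

View pics/near.png

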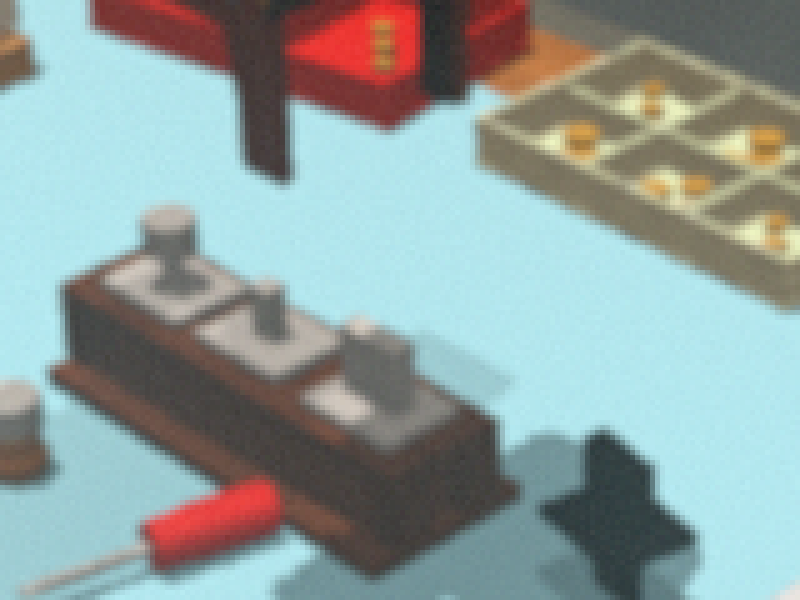

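The open fingers (tips at crop (270,175) and (445,95)) straddle the tab, whose top is at (380,330). Descend and close.

Request:
move_arm(rows=[[-0.1,0.2,2,0.4,100],[0,0,2,0,100],[0,0,2,0,100],[0,0,1.5,0,100],[0,0,1.1,0,100],[0,0,0,0,100],[0,0,0,0,0],[0,0,0,0,0],[0,0,0,0,0],[0,0,0,0,0]])

```text
t: 4.88
ee_pos: [542.3, 94.8, 64.8]
orientation: [2.275, 2.167, 0.001]
ft_force: [-0.1, 0.9, -0.8]
width: 50.7
grasp_force: 0.0
```

Request:
move_arm(rows=[[0,0,0,0,0],[0,0,0,0,0],[0,0,0,0,0],[0,0,0,0,0]])

```text
t: 5.38
ee_pos: [542.1, 94.8, 64.6]
orientation: [-2.275, -2.167, 0.0]
ft_force: [-0.2, 0.3, -1.2]
width: 11.3
grasp_force: 0.0
```

Request:
move_arm(rows=[[0,0,0,0,0],[0,0,0,0,0],[0,0,0,0,0]])

```text
t: 5.75
ee_pos: [542.1, 94.8, 64.6]
orientation: [2.275, 2.167, 0.0]
ft_force: [0.2, 0.7, 0.5]
width: 0.5
grasp_force: 0.0
```

```bash
python3 - <<'E'
from h import *
o=get_obs();print(o["width"],o["grasp_force"])
im=optics.get_image("side"); a=im[140:245,210:350]
cv2.imwrite("pics/grip.png",np.clip(cv2.resize(a,(800,600),interpolation=3)*1.5,0,255).astype(np.uint8))
E
```

```text
0.49689316841396725 0.0
```

View pics/grip.png

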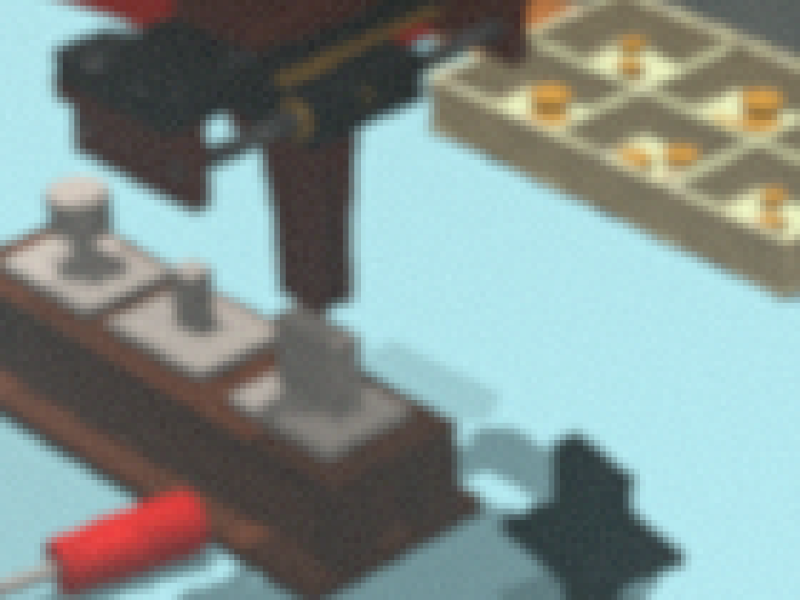

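The fingers shut on nothing: their tips at crop (315,305) lie above or behind the tab, whose top is at (315,330). I compare this with the expected projections.

```bash
python3 - <<'E'
from h import *
np.set_printoptions(precision=1,suppress=True)
o=get_obs(); print("tip expected side",proj("side",o["ee_pos"]),"seen ~[265,193.5]"," top",proj("top",o["ee_pos"]))
for z in(50,56,90): print(z,"side",proj("side",(540,95.5,z)),"top",proj("top",(540,95.5,z)))
# tab top seen side crop (318,330)
def tri(a,b):
    A=[];B=[]
    for n,uv in(("side",a),("top",b)):
        p,d=ray(n,uv); d/=np.linalg.norm(d); Q=np.eye(3)-np.outer(d,d); A.append(Q);B.append(Q@p)
    return np.linalg.solve(sum(A),sum(B))
im=optics.get_image("top")
a=im[185:245,200:280]; cv2.imwrite("pics/top2.png",np.clip(cv2.resize(a,(800,600),interpolation=cv2.INTER_NEAREST)*1.5,0,255).astype(np.uint8))
print("tabtop tri",tri((210+318*.175,140+330*.175),(242.5,212)))
E
```

```text
tip expected side [265.2 206.2] seen ~[265,193.5]  top [243.8 214.1]
50 side [264.6 212.2] top [244.3 216.5]
56 side [264.4 209.9] top [244. 216.]
90 side [263.8 196.5] top [242.  212.5]
tabtop tri [542.8  94.4  85.8]
```

View pics/top2.png

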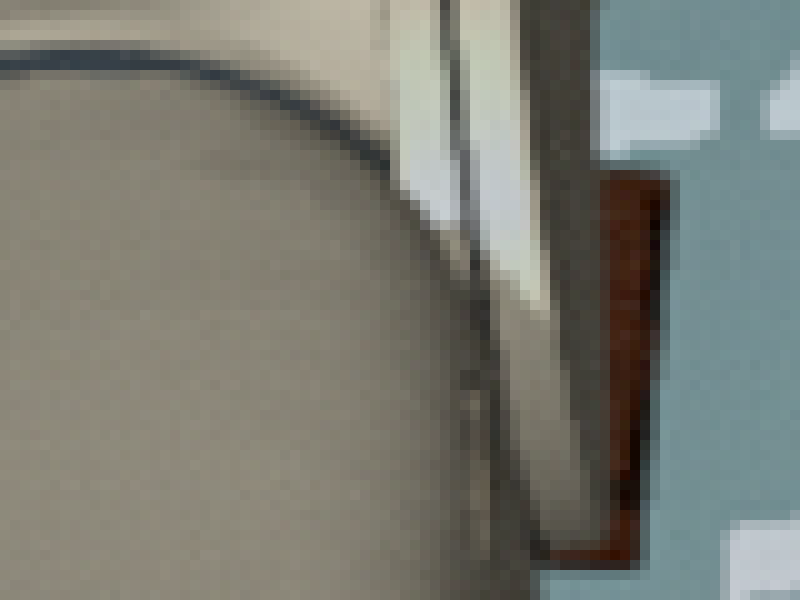

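The whole 80 mm of finger is visible, so the tip really is about 13 px from its expected place. I check the camera-to-robot agreement on the base plate (bolt at top (331,432), side (157,390)).

```bash
python3 - <<'E'
from h import *
np.set_printoptions(precision=1,suppress=True)
for z in(0,15,25):
    print(z,atz("top",(331,432),z),atz("top",(239,432),z),"side",atz("side",(157,390),z),atz("side",(42,470),z))
print(get_obs()["qpos"], ctrl.grip_point_offset, [a for a in dir(ctrl) if a[0]!="_"])
# tip candidates: points on side ray of the seen tip
for z in (64.6,80,97): print(z,atz("side",(265,193.5),z))
E
```

```text
0 [ 92.  -95.2   0. ] [89.8 97.7  0. ] side [103. -91.   0.] [-92.5 -86.5   0. ]
15 [ 94.4 -94.7  15. ] [92.3 95.8 15. ] side [  96.5 -103.1   15. ] [-95.1 -98.8  15. ]
25 [ 96.  -94.4  25. ] [93.9 94.6 25. ] side [  92.1 -111.2   25. ] [ -96.9 -106.9   25. ]
[ 0.2  0.5  1.9 -0.   0.8  0.2] 18.700000000000003 ['Unreachable', 'grip_point_offset']
64.6 [580.1 132.9  64.6]
80 [562.1 114.3  80. ]
97 [542.3  93.7  97. ]
```

The cameras agree with the base. A tip simply 32 mm higher than reported, at (542,94,97), would explain the picture, but so would a horizontal offset. I tell them apart with a second viewpoint: lift, move far to -y, and look at the tips again.

Request:
move_arm(rows=[[0,0,-3,0,0],[0,0,-4,0,0],[-5,0,0,0,0],[-5.5,0,0,0,0],[-5.5,0,0,0,0],[-5.5,0,0,0,0],[-5.5,0,0,0,0],[-5,0,0,0,0],[0,0,0,0,0],[0,0,0,0,0]])

```text
t: 7.1
ee_pos: [526.2, -224.4, 134.4]
orientation: [-2.275, -2.165, 0.0]
ft_force: [-0.2, 0.4, -1.2]
width: 0.1
grasp_force: 0.0
```

```bash
python3 - <<'E'
from h import *
np.set_printoptions(precision=1,suppress=True)
o=get_obs(); p=o["ee_pos"]; print(p,"A(z+32)",proj("side",p+[0,0,32.4]),"B",proj("side",p+[38,38,0]),"none",proj("side",p))
im=optics.get_image("side"); cv2.imwrite("pics/far.png",np.clip(cv2.resize(im[130:310,300:500],(667,600),interpolation=3)*1.5,0,255).astype(np.uint8))
E
```

```text
[ 526.2 -224.4  134.4] A(z+32) [385.5 224.2] B [379.3 222.7] none [384.1 239.2]
```

View pics/far.png

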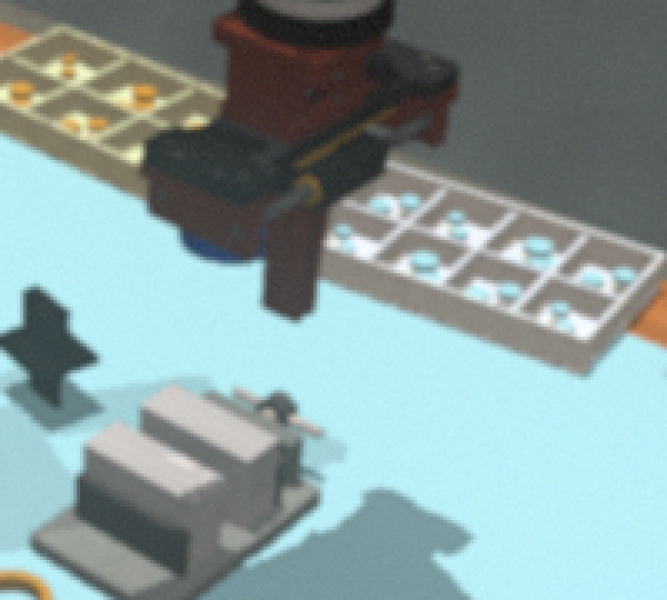

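The tip at crop (290,317), i.e. pixel (387,225), matches hypothesis A. The fingertips are really about 30 mm higher than reported, with x,y fine, so the grasp needs a reported z of about 33. I go back open.

Request:
move_arm(rows=[[5,0,0,0,100],[5.5,0,0,0,100],[5.5,0,0,0,100],[5.5,0,0,0,100],[5.5,0,0,0,100],[5,0,0,0,100],[0,0,0,0,100],[0,0,0,0,100]])

```text
t: 8.15
ee_pos: [541.4, 95.6, 134.5]
orientation: [-2.272, -2.169, 0.001]
ft_force: [0.4, -0.3, 0.8]
width: 76.7
grasp_force: 0.0
```

```bash
python3 - <<'E'
from h import *
togo(541,95.3,34,-2.7); print(get_obs()["width"])
E
```

```text
tilt [-0. -0. -1.] ee [541.4  95.6 134.5] q6 0.2 turn 0.1 shift cm [-0.03 -0.03 10.05]
76.74733136578146
```

Request:
move_arm(rows=[[0,0,2,0,100],[0,0,2,0,100],[0,0,2,0,100],[0,0,1.5,0,100],[0,0,1,0,100],[0,0,0.8,0,100],[0,0,0.7,0,100],[0,0,0,0,100]])

```text
t: 9.15
ee_pos: [541.9, 94.8, 34.2]
orientation: [-2.274, -2.167, 0.001]
ft_force: [0.8, -0.2, 0.2]
width: 87.9
grasp_force: 0.0
```

Request:
move_arm(rows=[[0,0,0,0,0],[0,0,0,0,0],[0,0,0,0,0],[0,0,0,0,0],[0,0,0,0,0],[0,0,0,0,0],[0,0,0,0,0],[0,0,0,0,0],[0,0,0,0,0],[0,0,0,0,0]])

```text
t: 10.4
ee_pos: [541.7, 94.8, 34.5]
orientation: [-2.274, -2.167, 0.001]
ft_force: [-1.1, -0.4, 1.9]
width: 11.9
grasp_force: 30.0
```

Gripped (11.9 mm, 30 N). Lift and travel to above the vice.

Request:
move_arm(rows=[[0,0,-1,0,0],[0,0,-2,0,0],[0,0,-2,0,0],[0,0,-2,0,0],[0,0,-2,0,0],[0,0,-1,0,0],[0,0,0,0,0]])

```text
t: 11.28
ee_pos: [542.5, 94.9, 135.2]
orientation: [2.274, 2.166, 0.002]
ft_force: [0.6, -0.5, -2.1]
width: 12.3
grasp_force: 30.0
```

```bash
python3 - <<'E'
from h import *
togo(509.5,-169.5,134,-2.0); o=get_obs();print(o["width"],o["grasp_force"],o["ft_force"])
E
```

```text
tilt [ 0.002  0.    -1.   ] ee [542.5  94.9 135.2] q6 0.2 turn -0.8 shift cm [-26.54  -2.38   0.11]
12.289753109043353 29.999542236328125 [ 0.55586191 -0.46077214 -2.13266422]
```

Request:
move_arm(rows=[[-3,-0.3,0,-0.8,0],[-4.5,-0.4,0,0,0],[-4.5,-0.4,0,0,0],[-4.5,-0.4,0,0,0],[-4.5,-0.4,0,0,0],[-3.5,-0.3,0,0,0],[-2,-0.2,0,0,0],[0,0,0,0,0],[0,0,0,0,0]])

```text
t: 12.4
ee_pos: [508.4, -168.3, 134.2]
orientation: [-2.259, -2.182, 0.0]
ft_force: [0.4, 0.5, -2.2]
width: 12.3
grasp_force: 30.0
```

```bash
python3 - <<'E'
from h import *
togo(509.5,-169.5,50,-2.0); o=get_obs();print(o["width"],o["grasp_force"],o["ft_force"])
p=o["ee_pos"]
im=optics.get_image("side")
# expected blade outline: origin z = 50+ (reported z - 34.3)
oz=50+p[2]-34.3; w=np.radians(-2)
for dx,dz in((0,-35),):
    for j in(-15,15): print("blade bottom px",proj("side",(p[0]-np.sin(w)*j,p[1]+np.cos(w)*j,oz-35)))
cv2.imwrite("pics/over.png",np.clip(cv2.resize(im[180:320,290:450],(686,600),interpolation=3)*1.5,0,255).astype(np.uint8))
E
```

```text
tilt [-0.001  0.001 -1.   ] ee [ 508.4 -168.3  134.2] q6 -0.31 turn 0.0 shift cm [-0.12  0.12  8.42]
12.279215147800398 29.999518990516663 [ 0.40007483  0.47406313 -2.17471673]
blade bottom px [359.15135067 243.69401526]
blade bottom px [346.64683416 237.25019498]
```

View pics/over.png

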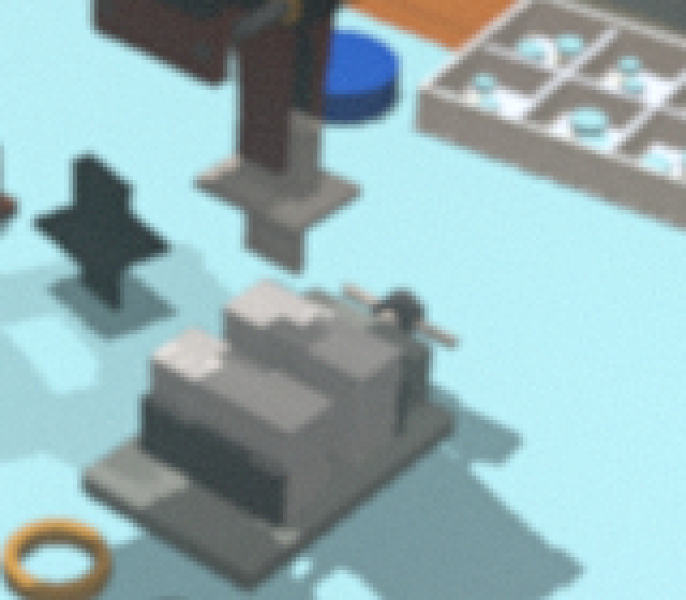

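The gripped gauge hangs straight. Its blade bottom at crop (248,252)–(302,272) lies within about 1 px of prediction and above the gap. Lower.

Request:
move_arm(rows=[[-0.1,0,1.5,0,0],[0,0,2,0,0],[0,0,1.5,0,0],[0,0,1,0,0],[0,0,0.7,0,0],[0,0,0.5,0,0],[0,0,0,0,0]])

```text
t: 13.32
ee_pos: [508.4, -170.1, 62.4]
orientation: [-2.259, -2.182, 0.0]
ft_force: [0.2, 0.1, -2.8]
width: 11.7
grasp_force: 30.0
```

Request:
move_arm(rows=[[0,0,0.4,0,0],[0,0,0.3,0,0],[0,0,0.2,0,0],[0,0,0.1,0,0],[0,0,0,0,0]])

```text
t: 13.95
ee_pos: [508.5, -170.1, 52.5]
orientation: [-2.259, -2.183, 0.0]
ft_force: [-0.6, 0.2, -1.9]
width: 11.7
grasp_force: 30.0
```

Request:
move_arm(rows=[[0,0,0.1,0,0],[0,0,0.1,0,0],[0,0,0.1,0,0],[0,0,0,0,0]])

```text
t: 14.45
ee_pos: [508.5, -170.1, 49.6]
orientation: [-2.259, -2.183, 0.0]
ft_force: [-0.3, 0.8, -2.8]
width: 11.8
grasp_force: 30.0
```

Request:
move_arm(rows=[[0,0,0.1,0,0],[0,0,0,0,0]])

```text
t: 14.7
ee_pos: [508.5, -170.1, 49.5]
orientation: [2.259, 2.183, 0.0]
ft_force: [-3.3, 1.3, 8.7]
width: 11.8
grasp_force: 30.0
```

Contact: the force went from -2.8 to +8.7 N at the expected height. Release, wait, and rise.

Request:
move_arm(rows=[[0,0,0,0,30],[0,0,0,0,60],[0,0,0,0,100],[0,0,0,0,100],[0,0,0,0,100],[0,0,0,0,100],[0,0,0,0,100],[0,0,0,0,100],[0,0,0,0,100]])

```text
t: 15.82
ee_pos: [508.5, -170.1, 48.6]
orientation: [2.26, 2.183, 0.0]
ft_force: [-0.3, -0.1, 0.7]
width: 87.7
grasp_force: 0.0
```

Request:
move_arm(rows=[[0,0,-1,0,100],[0,0,-2,0,100],[0,0,-3,0,100],[0,0,-3,0,100],[0,0,-3,0,100],[0,0,0,0,100]])

```text
t: 16.58
ee_pos: [510.2, -170.7, 171.4]
orientation: [2.256, 2.179, 0.004]
ft_force: [0.8, 0.6, 0.1]
width: 87.8
grasp_force: 0.0
```

```bash
python3 - <<'E'
from h import *
o=get_obs();print(o["t"],o["width"],o["ee_pos"])
im=optics.get_image("side")
for S,c in((-1,0),):
    a=np.radians(-2);C,s=np.cos(a),np.sin(a)
    p=np.array([proj("side",(509.5+C*i-s*j,-169.5+s*i+C*j,71)) for i,j in((-22,-28),(22,-28),(22,28),(-22,28))])
    cv2.polylines(im,[np.round(p*16).astype(int)],True,(0,0,255),1,shift=4)
cv2.imwrite("pics/done.png",np.clip(cv2.resize(im[180:320,290:450],(686,600),interpolation=cv2.INTER_NEAREST)*1.5,0,255).astype(np.uint8))
E
```

```text
16.575 87.7729479603764 [ 510.20806087 -170.7246433   171.43842025]
```

View pics/done.png

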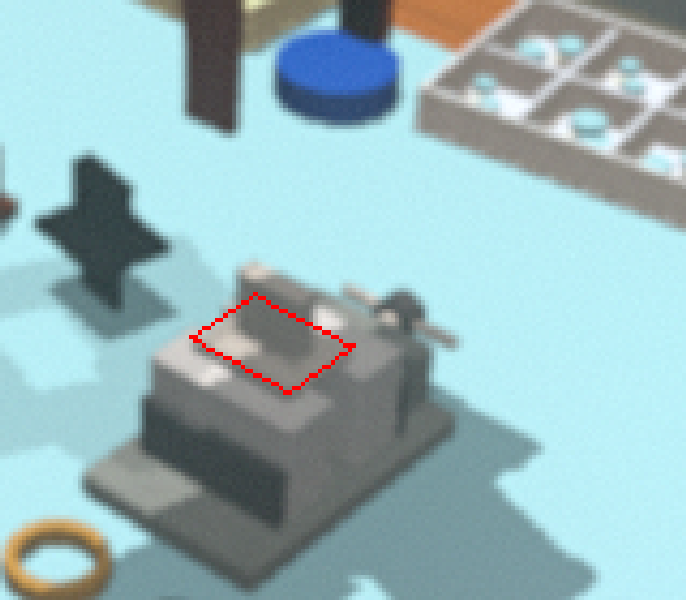

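The foot, at crop (190–355, 295–393), lies flat on both jaws and matches the ideal outline. The fingers are well clear above it, so I hand in.

```bash
python3 -c "
from h import *
print(close_job())"
```

```text
the job is handed in; nothing more can be done
None
```

The blade gauge stands released in the grey vice's gap with its foot flat on both jaws, and the job was handed in at about 16.6 s; the first grasp closed on nothing because the fingertips sit about 30 mm higher than reported, and the second, corrected for that, held.

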